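Show the carver what to cut next and with which chisel

ROBOT

A 6-joint arm with a two-finger parallel gripper is mounted at the origin on the work surface. World frame = base frame: x ahead of the robot, y to its left, z up, the work surface at z = 0. Lengths are in m, angles in rad, forces in N, time in s.
With the tool pointing down it reaches from about 0.275 to 0.825 m from the base axis. Payload 5.2 kg.
Tool frame: the origin (TCP) lies between the finger pads, 19 mm behind the fingertips; this is the grasp point; z points along the fingers, y is the line along which they close (so a half turn about z gives the same grasp; the last joint's range is limited). The gripper opens to 93 mm and grips with 3 to 60 N. Pads are 15 mm wide; open, the fingers measure 128 mm over their backs; the gripper's body (75 mm by 188 mm) begins 65 mm behind the grasp point.
Start: joints at [1.026, 0.259, 1.535, -0, 1.348, -0.203], TCP at [0.184, 0.518, 0.237] pointing down, gripper open.
Joint ranges: [-3.14, 3.14], [-0.91, 2.08], [0.19, 2.58], [-1.22, 4.36], [0.22, 2.71], [-3.12, 3.12]. Speed limits (rad/s): [2.57, 2.57, 3.14, 3.14, 3.14, 3.14].

INTERFACE

Orientations are given as [roll, pitch, yaw] about the fixed x, y, z axes, in that order (R = Rz(yaw) Ry(pitch) Rx(roll)).
In Python, from plant import arm gives the robot as it stands. The module is installed in compiled form; this text tells all that it offers.
- The arm moves only by the shell command python3 -m creep 'ROWS'. ROWS is JSON, a list of rows, each a list of 3 entries, a list of its own where there are three numbers: the shift along the world's x, y, z in mm, then the turn, a rotation vector about the world's x, y, z in rad, then the opening, from 0 (shut) to 1 (fully open). A call has exactly 8 rows; each row is the pose to reach, as a shift and turn from the pose commanded when the call began; what a row does not reach only later rows make up. A row lasts 1/10 s, in which the tool goes at most 50 mm and 8.59 degrees, less where a joint would pass 70% of its speed; a pose out of reach is approached as far as the arm can. A call with a gripper value outside its range is refused whole. The fingers move at their own pace and stop on an object; the grip force is fixed at half the most. Time passes only in rows, so rows that repeat a pose let the fingers close, or fill a call up. It gives the time, the measured TCP pose, the force, the opening and the grip force at its end, in the units of the state.
- arm.sense(): the state, without advancing time (a new reading comes with each control period).
- arm.read_camera(name): name is "scene" or "top" or "wrist"; returns a dict with "frame" (400x640x3 uint8, blue, green, red), "fx", "fy", "cx", "cy" (pixels), "extrinsics" (4x4, takes a point from camera to world coordinates). Camera axes: x right, y down, z forward; pixel columns grow to the right and rows downward; lengths in m; the calibration is good to about 2 mm. A picture is of the moment at which its call begins. There is no depth.
- arm.close_job(): hands the job in; it is judged then, once.
Trained networks look in a picture, given as the dict that the camera call returned (one of the last four; its "shot" number tells which), for a name from the list of things; names that differ only in an ending like _2 or _b are one class to them, and where a whole thing is asked for, a point or a joint stands for the part that bears it (a point fixed in the world has none). Each returns a list of dicts, best first, with "confidence" (0 to 1); they miss things now and then, are a little off and sometimes report something else, mostly with a low value. They report only what shows in the picture. A call takes as long as a camera call.
- arm.boxes_of(picture, target): "point" ([x, y, z] in m, in the coordinates of the camera as it stood for that picture, good to about 4 mm: the middle of the surface that is visible of it).
- arm.landmark_of(picture, target): "point" ([x, y, z] in m, in the coordinates of the camera as it stood for that picture, good to about 4 mm: a listed point, or the origin of a listed thing).
The state is a dict: "clock": time; "qpos": joint angles; "dq": joint speeds; "joint_efforts": joint torques, N m; "tcp_pos": TCP position; "ee_rot": TCP orientation; "ft_force": force on the tool from outside, world axes, zero at the start; "torque": the same for the moment, N m; "gripper_width": opening from 0.0 (shut) to 1.0 (fully open); "grasp_force": force on a finger pad.
Only numpy, scipy, OpenCV 4.12 (cv2) and the standard library are available. Lean on these libraries where they do the work, as an engineer would, in place of code of your own. Each camera call takes 0.05 s, during which the arm holds its last target. There are 200 camera calls.

TASK

Show the carver the next job without touching anything: point down at the one rosette on the panel that is still plain and uncarved, then at the flat steel blade of the widest chisel in the tray. Each time come down from above until the fingertips are about 3 cm over the middle of the thing, stay still for two seconds, and rise 10 cm before going on, so that the fingers never go low over another rosette or another chisel's blade. Finish while still pointing at the wide blade.

Things in the scene. Friction and masses are not known exactly. Their poses are not given: they have to be found in the camera images.
- panel: dark wooden board being carved, 220 mm (x) by 280 mm (y), 25 mm thick, flat on the bench and fixed, with a raised moulding 8 mm high round its edge. Four round rosettes, 80 mm across, stand on it in two rows of two, 104 mm (panel x) and 130 mm (panel y) between centres. Origin: centre of its underside on the bench; z up
- rosette_plain: the uncarved rosette: a plain flat-topped disc of the same wood, 80 mm across and 16 mm high, without petals. It may be at any of the four places on the panel. Origin: centre of its underside, on the panel's face 25 mm above the bench (so its top is 41 mm above the bench); z up. Fixed to the panel
- rosette_a: finished carved rosette on the panel: 80 mm disc with eight raised rounded petals and a small dome in the middle (dome 20 mm high, petals 16 mm). Origin: centre of its underside, on the panel's face; z up. Fixed to the panel
- rosette_b: finished carved rosette on the panel: 80 mm disc with eight raised rounded petals and a small dome in the middle (dome 20 mm high, petals 16 mm). Origin: centre of its underside, on the panel's face; z up. Fixed to the panel
- rosette_c: finished carved rosette on the panel: 80 mm disc with eight raised rounded petals and a small dome in the middle (dome 20 mm high, petals 16 mm). Origin: centre of its underside, on the panel's face; z up. Fixed to the panel
- tray: low open wooden tray, fixed, 260 mm (x) by 200 mm (y), 22 mm high, walls 5 mm, floor 5 mm, split by three low walls into four lengthwise compartments side by side, 49 mm between centres, one chisel in each in any order. Origin: centre of its underside; z up
- chisel_wide: the widest carving chisel (steel blade 36 mm wide), lying in one compartment of the tray, loose, 225 mm long: round wooden handle 130 mm long and 25 mm thick, brass ferrule, thin steel shank, flat blade at the +x end. Origin: underside of the handle on the tray floor, 50 mm from the handle's middle towards the blade; x runs along the chisel towards the blade, z up
- chisel_a: a narrow carving chisel (steel blade 6 mm wide), lying in one compartment of the tray, loose, 225 mm long: round wooden handle 130 mm long and 25 mm thick, brass ferrule, thin steel shank, flat blade at the +x end. Origin: underside of the handle on the tray floor, 50 mm from the handle's middle towards the blade; x runs along the chisel towards the blade, z up
- chisel_b: a medium carving chisel (steel blade 12 mm wide), lying in one compartment of the tray, loose, 225 mm long: round wooden handle 130 mm long and 25 mm thick, brass ferrule, thin steel shank, flat blade at the +x end. Origin: underside of the handle on the tray floor, 50 mm from the handle's middle towards the blade; x runs along the chisel towards the blade, z up
- chisel_c: a broader carving chisel (steel blade 18 mm wide), lying in one compartment of the tray, loose, 225 mm long: round wooden handle 130 mm long and 25 mm thick, brass ferrule, thin steel shank, flat blade at the +x end. Origin: underside of the handle on the tray floor, 50 mm from the handle's middle towards the blade; x runs along the chisel towards the blade, z up
- chisel_wide_blade (a point): centre of the top of the flat steel blade of the widest (36 mm) chisel (55 mm long along the chisel, 4 mm thick, its top about 20 mm above the bench); axes as the chisel's
- chisel_a_blade (a point): centre of the top of the flat steel blade of the 6 mm chisel (55 mm long along the chisel, 4 mm thick, its top about 20 mm above the bench); axes as the chisel's
- chisel_b_blade (a point): centre of the top of the flat steel blade of the 12 mm chisel (55 mm long along the chisel, 4 mm thick, its top about 20 mm above the bench); axes as the chisel's
- chisel_c_blade (a point): centre of the top of the flat steel blade of the 18 mm chisel (55 mm long along the chisel, 4 mm thick, its top about 20 mm above the bench); axes as the chisel's
- mallet: bystander: carver's mallet lying beyond the panel, square dark wooden head 65 x 140 x 65 mm and a 30 mm round handle 150 mm long. Origin: on the bench, under the face of the head where the handle starts; head towards +y, handle towards -y
- stone: bystander: grey sharpening stone in a dark wooden base, 75 x 190 mm, 32 mm high, lying beyond the tray. Origin: centre of underside
- wax: bystander: small amber jar of wax with a metal lid, 64 mm across, 50 mm high, standing to the left of the panel. Origin: centre of underside

How it is judged:
On the way, in this order (a step that is already met when the one before it is completed fails the run):
1. the tool points down at the plain rosette from just above its middle and stays there (horizontal distance between the grasp point and rosette_plain below 0.018 m and z of the grasp point in the frame of rosette_plain between 0.038 and 0.081 m and angle between the grasp point's own z axis and vertical above 2.5 rad), for 1.5 s.
2. the tool points down at the blade of the widest chisel from just above it and stays there (horizontal distance between the grasp point and chisel_wide_blade below 0.018 m and z of the grasp point in the frame of chisel_wide_blade between 0.022 and 0.065 m and angle between the grasp point's own z axis and vertical above 2.5 rad), for 1.5 s.
At the end, for the whole second after the job is handed in: The TCP is still over the middle of the widest chisel's blade (within 18 mm sideways, 22 to 65 mm above it, tool within about 35 degrees of straight down), and every chisel, the mallet, the stone and the wax jar are at rest within 10 mm of where they started (all of step 2 and distance of each of chisel_wide, chisel_a, chisel_b, chisel_c, mallet, stone, wax from where it was at the start of the episode below 0.01 m and linear speed of each of chisel_wide, chisel_a, chisel_b, chisel_c, mallet, stone, wax below 0.02 m/s); the robot touches nothing.
It fails at once if the robot touches something (contact force between any of the fingers, the arm and anything else above 0.5 N).
It fails at once if a chisel, the mallet, the stone or the jar is moved or lifted (distance of any of chisel_wide, chisel_a, chisel_b, chisel_c, mallet, stone, wax from where it was at the start of the episode above 0.01 m).
It fails at once if the tool goes low (TCP less than 65 mm above its top) over the middle of another rosette or another chisel's blade (within 15 mm sideways) ((horizontal distance between the grasp point and rosette_a below 0.015 m and z of the grasp point in the frame of rosette_a between -0.084 and 0.081 m) or (horizontal distance between the grasp point and rosette_b below 0.015 m and z of the grasp point in the frame of rosette_b between -0.084 and 0.081 m) or (horizontal distance between the grasp point and rosette_c below 0.015 m and z of the grasp point in the frame of rosette_c between -0.084 and 0.081 m) or (horizontal distance between the grasp point and chisel_a_blade below 0.015 m and z of the grasp point in the frame of chisel_a_blade between -0.1 and 0.065 m) or (horizontal distance between the grasp point and chisel_b_blade below 0.015 m and z of the grasp point in the frame of chisel_b_blade between -0.1 and 0.065 m) or (horizontal distance between the grasp point and chisel_c_blade below 0.015 m and z of the grasp point in the frame of chisel_c_blade between -0.1 and 0.065 m)).
It also fails if it takes over 42 s, if anything falls off the work surface, if the arm or the gripper's body presses on something with over 40 N, if the wrist force passes 120 N, or if a joint passes its speed limit or range.

## Working session

There is one attempt and no reset: what is moved stays moved. The work goes in short steps, Python scripts to look and compute and a shell command to move; the robot and the scene stay as the last step left them, time stands still between calls to the robot, and variables do not carry over. Pictures are saved under pics/ and viewed, at most 10 in all, crops included, and the job is handed in when it is done.

```bash
mkdir -p pics; cat > h.py <<'E'
from plant import arm
import numpy as np, cv2
def look(cam, names, f='landmark_of'):
    p=arm.read_camera(cam); E=np.array(p['extrinsics'])
    im=p['frame'].copy()
    for n in names:
        for d in getattr(arm,f)(p,n)[:4]:
            c=np.array(d['point']); w=E[:3,:3]@c+E[:3,3]
            u=(p['fx']*c[0]/c[2]+p['cx'],p['fy']*c[1]/c[2]+p['cy'])
            print(cam,n,round(d['confidence'],2),np.round(w,3),np.round(u))
    return p
E
python3 - <<'E'
from h import *
for c in ['top','scene']:
    p=look(c,['rosette_plain','rosette_a','chisel_wide_blade','chisel_a_blade','chisel_b_blade','chisel_c_blade','panel','tray'])
    cv2.imwrite(f'pics/{c}.png',p['frame'])
s=arm.sense();print(s['clock'],s['tcp_pos'],s['ee_rot'])
E
```

```text
top rosette_plain 0.9 [0.477 0.269 0.027] [244. 253.]
top rosette_a 0.76 [0.474 0.13  0.024] [296. 253.]
top rosette_a 0.72 [ 0.52  -0.151  0.007] [398. 234.]
top rosette_a 0.66 [0.584 0.263 0.025] [247. 213.]
top rosette_a 0.56 [0.583 0.131 0.029] [295. 212.]
top chisel_wide_blade 0.79 [ 0.601 -0.139  0.02 ] [393. 204.]
top chisel_wide_blade 0.45 [0.585 0.261 0.029] [247. 213.]
top chisel_a_blade 0.67 [ 0.614 -0.237  0.019] [429. 199.]
top chisel_a_blade 0.59 [ 0.598 -0.092  0.019] [376. 206.]
top chisel_b_blade 0.57 [ 0.613 -0.193  0.017] [412. 199.]
top chisel_c_blade 0.91 [ 0.596 -0.093  0.021] [376. 206.]
top chisel_c_blade 0.47 [ 0.613 -0.238  0.017] [429. 199.]
top panel 0.66 [ 0.528  0.203 -0.004] [270. 234.]
top panel 0.25 [ 0.515 -0.106  0.004] [382. 236.]
top tray 0.62 [ 0.53  -0.176  0.002] [406. 230.]
scene rosette_plain 0.76 [0.476 0.267 0.027] [354. 148.]
scene rosette_plain 0.54 [0.479 0.135 0.024] [311. 162.]
scene rosette_a 0.75 [0.582 0.263 0.025] [371. 173.]
scene rosette_a 0.72 [0.474 0.14  0.026] [312. 160.]
scene rosette_a 0.67 [0.572 0.137 0.027] [327. 183.]
scene chisel_wide_blade 0.73 [ 0.602 -0.146  0.021] [223. 227.]
scene chisel_a_blade 0.86 [ 0.615 -0.238  0.022] [185. 244.]
scene chisel_a_blade 0.51 [ 0.532 -0.25   0.008] [174. 224.]
scene chisel_b_blade 0.81 [ 0.613 -0.187  0.02 ] [207. 236.]
scene chisel_c_blade 0.74 [0.58  0.265 0.023] [372. 172.]
scene chisel_c_blade 0.59 [ 0.595 -0.092  0.021] [244. 218.]
scene chisel_c_blade 0.35 [ 0.518 -0.156  0.005] [211. 209.]
scene panel 0.81 [ 0.525  0.2   -0.002] [340. 173.]
scene panel 0.63 [0.573 0.136 0.025] [327. 184.]
scene panel 0.25 [ 0.615 -0.238  0.023] [185. 243.]
scene tray 0.76 [ 0.523 -0.173  0.001] [205. 214.]
0.9 [0.18431677 0.51820134 0.23746704] [ 3.14158175e+00 -8.06130937e-06  2.79977192e+00]
```

View pics/top.png

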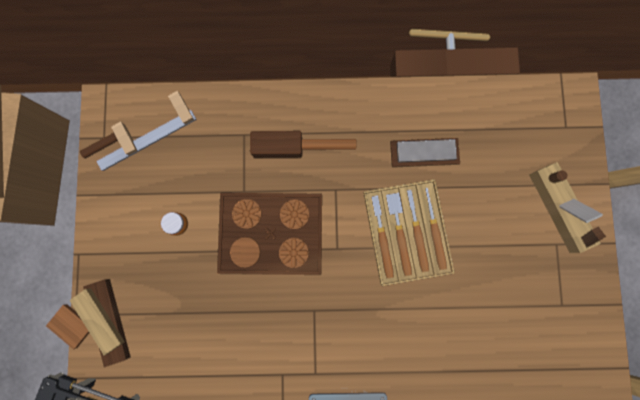

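View pics/scene.png

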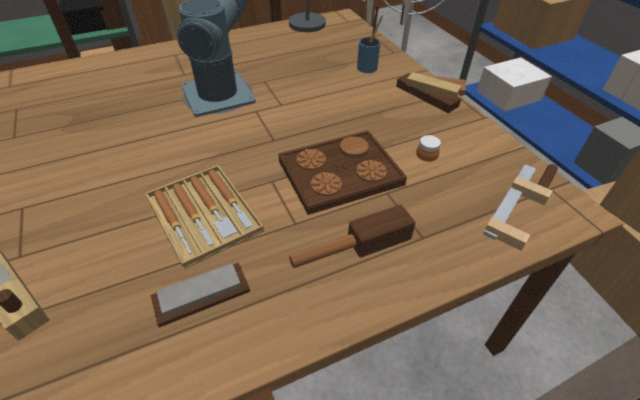

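The top view shows the plain disc at pixel (244,253), the near-left place on the panel. The other three rosettes show petals. The widest blade is at (393,203), the second chisel from the left. The scene view agrees: plain disc at (354,146), wide blade at (225,228). The targets are rosette (0.476, 0.268) and blade (0.601, -0.142). I'll travel high with the fingers nearly shut.

```bash
python3 -m creep '[[[10,-9,0],[0,0,0],0.1],[[30,-26,0],[0,0,0],0.1],[[60,-51,0],[0,0,0],0.1],[[90,-77,0],[0,0,0],0.1],[[120,-103,0],[0,0,0],0.1],[[150,-128,0],[0,0,0],0.1],[[180,-154,0],[0,0,0],0.1],[[200,-171,0],[0,0,0],0.1]]'
python3 -m creep '[[[20,-17,0],[0,0,0],0.1],[[40,-34,0],[0,0,0],0.1],[[60,-51,0],[0,0,0],0.1],[[75,-65,0],[0,0,0],0.1],[[85,-73,0],[0,0,0],0.1],[[92,-79,0],[0,0,0],0.1],[[92,-79,0],[0,0,0],0.1],[[92,-79,0],[0,0,0],0.1]]'
python3 - <<'E'
from h import *
p=look('wrist',['rosette_plain','rosette_a']);cv2.imwrite('pics/w1.png',p['frame'])
look('top',['rosette_plain'])
E
```

```text
clock: 1.7
tcp_pos: [0.3865, 0.3446, 0.2376]
ee_rot: [-3.141, 0.001, 2.798]
ft_force: [0.4, -0.8, 0.9]
gripper_width: 0.361
grasp_force: 0.0
clock: 2.5
tcp_pos: [0.4759, 0.2684, 0.2374]
ee_rot: [3.142, -0.001, 2.8]
ft_force: [-0.5, -0.2, -0.5]
gripper_width: 0.101
grasp_force: 0.0
wrist rosette_plain 0.71 [0.476 0.265 0.023] [315. 188.]
wrist rosette_a 0.67 [0.474 0.139 0.026] [225. 218.]
top rosette_plain 0.61 [0.475 0.267 0.023] [245. 253.]
```

View pics/w1.png

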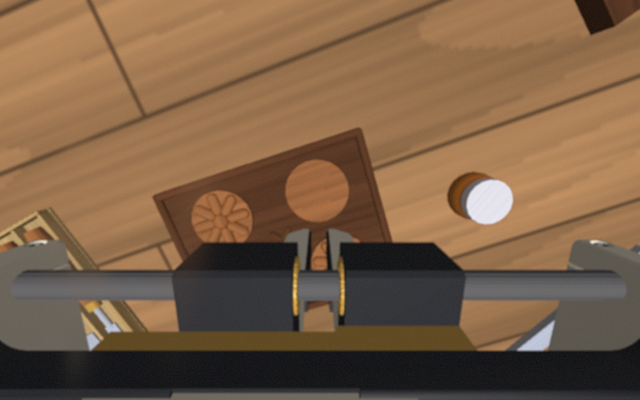

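The wrist view shows the plain disc at (316,190). The networks put it within 3 mm of where the TCP stands. Next I descend to z = 0.090, hold and rise.

```bash
python3 -m creep '[[[0,-1,-10],[0,0,0],0.1],[[0,-1,-32],[0,0,0],0.1],[[0,-1,-60],[0,0,0],0.1],[[0,-1,-90],[0,0,0],0.1],[[0,-1,-115],[0,0,0],0.1],[[0,-1,-133],[0,0,0],0.1],[[0,-1,-143],[0,0,0],0.1],[[0,-1,-147],[0,0,0],0.1]]'
python3 -m creep '[[[0,0,0],[0,0,0],0.1],[[0,0,0],[0,0,0],0.1],[[0,0,0],[0,0,0],0.1],[[0,0,0],[0,0,0],0.1],[[0,0,0],[0,0,0],0.1],[[0,0,0],[0,0,0],0.1],[[0,0,0],[0,0,0],0.1],[[0,0,0],[0,0,0],0.1]]'
python3 -m creep '[[[0,0,0],[0,0,0],0.1],[[0,0,0],[0,0,0],0.1],[[0,0,0],[0,0,0],0.1],[[0,0,0],[0,0,0],0.1],[[0,0,0],[0,0,0],0.1],[[0,0,0],[0,0,0],0.1],[[0,0,0],[0,0,0],0.1],[[0,0,0],[0,0,0],0.1]]'
python3 -m creep '[[[0,0,0],[0,0,0],0.1],[[0,0,0],[0,0,0],0.1],[[0,0,0],[0,0,0],0.1],[[0,0,0],[0,0,0],0.1],[[0,0,0],[0,0,0],0.1],[[0,0,0],[0,0,0],0.1],[[0,0,0],[0,0,0],0.1],[[0,0,0],[0,0,0],0.1]]'
python3 - <<'E'
from h import *
p=arm.read_camera('scene');cv2.imwrite('pics/s2.png',cv2.resize(p['frame'][60:260,220:460],None,fx=3,fy=3))
E
```

```text
clock: 3.55
tcp_pos: [0.4755, 0.267, 0.0891]
ee_rot: [-3.14, -0.002, 2.8]
ft_force: [-1.0, -0.7, 0.3]
gripper_width: 0.103
grasp_force: 0.0
clock: 4.35
tcp_pos: [0.4763, 0.2672, 0.0905]
ee_rot: [-3.142, 0.0, 2.8]
ft_force: [0.0, -0.5, 0.2]
gripper_width: 0.104
grasp_force: 0.0
clock: 5.15
tcp_pos: [0.4763, 0.2672, 0.0904]
ee_rot: [-3.142, -0.0, 2.8]
ft_force: [0.4, 0.3, 0.8]
gripper_width: 0.101
grasp_force: 0.0
clock: 5.95
tcp_pos: [0.4763, 0.2672, 0.0904]
ee_rot: [-3.142, -0.0, 2.8]
ft_force: [-0.2, 0.1, 0.8]
gripper_width: 0.103
grasp_force: 0.0
```

View pics/s2.png

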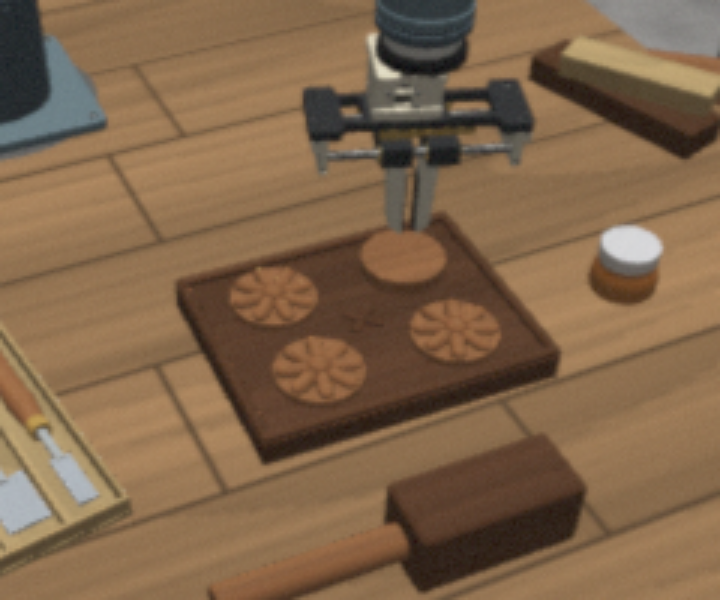

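The crop shows the nearly closed fingertips (408,225) just above the plain disc (403,258) with a clear gap. Next I rise 130 mm and travel to the blade.

```bash
python3 -m creep '[[[0,0,10],[0,0,0],0.1],[[0,0,30],[0,0,0],0.1],[[0,0,55],[0,0,0],0.1],[[0,0,80],[0,0,0],0.1],[[0,0,105],[0,0,0],0.1],[[0,0,122],[0,0,0],0.1],[[0,0,130],[0,0,0],0.1],[[0,0,130],[0,0,0],0.1]]'
python3 -m creep '[[[3,-10,0],[0,0,0],0.1],[[9,-30,0],[0,0,0],0.1],[[18,-60,0],[0,0,0],0.1],[[28,-90,0],[0,0,0],0.1],[[37,-120,0],[0,0,0],0.1],[[46,-150,0],[0,0,0],0.1],[[55,-180,0],[0,0,0],0.1],[[64,-210,0],[0,0,0],0.1]]'
python3 -m creep '[[[9,-30,0],[0,0,0],0.1],[[18,-60,0],[0,0,0],0.1],[[28,-90,0],[0,0,0],0.1],[[37,-120,0],[0,0,0],0.1],[[46,-150,0],[0,0,0],0.1],[[54,-177,0],[0,0,0],0.1],[[59,-193,0],[0,0,0],0.1],[[61,-199,0],[0,0,0],0.1]]'
python3 - <<'E'
from h import *
p=look('wrist',['chisel_wide_blade','chisel_c_blade','chisel_b_blade']);cv2.imwrite('pics/w2.png',p['frame'])
look('scene',['chisel_wide_blade']);look('top',['chisel_wide_blade'])
print(arm.sense()['tcp_pos'])
E
```

```text
clock: 6.8
tcp_pos: [0.4769, 0.2674, 0.222]
ee_rot: [3.14, 0.002, 2.8]
ft_force: [0.8, -0.2, -1.2]
gripper_width: 0.103
grasp_force: 0.0
clock: 7.6
tcp_pos: [0.5398, 0.0552, 0.219]
ee_rot: [-3.141, -0.003, 2.799]
ft_force: [-0.6, -0.8, -0.7]
gripper_width: 0.098
grasp_force: 0.0
clock: 8.4
tcp_pos: [0.6009, -0.1436, 0.219]
ee_rot: [-3.141, -0.002, 2.798]
ft_force: [-0.4, 0.1, -0.6]
gripper_width: 0.103
grasp_force: 0.0
wrist chisel_wide_blade 0.7 [ 0.6   -0.138  0.014] [322. 186.]
wrist chisel_c_blade 0.94 [ 0.597 -0.09   0.018] [357. 172.]
wrist chisel_b_blade 0.82 [ 0.614 -0.184  0.017] [291. 209.]
scene chisel_wide_blade 0.58 [ 0.603 -0.141  0.022] [225. 226.]
top chisel_wide_blade 0.58 [ 0.603 -0.14   0.021] [394. 203.]
[ 0.60122007 -0.14066856  0.22070937]
```

View pics/w2.png

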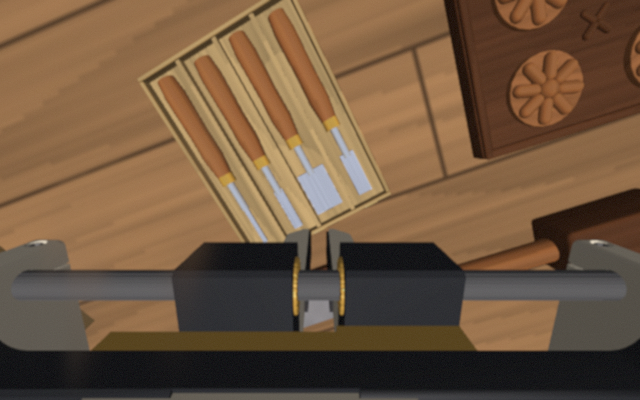

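The wrist view shows the wide blade at (321,187), which matches (0.601, -0.140). Next I descend 153 mm to z ≈ 0.067 and hold.

```bash
python3 -m creep '[[[0,0,-10],[0,0,0],0.1],[[0,0,-33],[0,0,0],0.1],[[0,0,-62],[0,0,0],0.1],[[0,0,-93],[0,0,0],0.1],[[0,0,-120],[0,0,0],0.1],[[0,0,-139],[0,0,0],0.1],[[0,0,-149],[0,0,0],0.1],[[0,0,-153],[0,0,0],0.1]]'
python3 -m creep '[[[0,0,0],[0,0,0],0.1],[[0,0,0],[0,0,0],0.1],[[0,0,0],[0,0,0],0.1],[[0,0,0],[0,0,0],0.1],[[0,0,0],[0,0,0],0.1],[[0,0,0],[0,0,0],0.1],[[0,0,0],[0,0,0],0.1],[[0,0,0],[0,0,0],0.1]]'
python3 -m creep '[[[0,0,0],[0,0,0],0.1],[[0,0,0],[0,0,0],0.1],[[0,0,0],[0,0,0],0.1],[[0,0,0],[0,0,0],0.1],[[0,0,0],[0,0,0],0.1],[[0,0,0],[0,0,0],0.1],[[0,0,0],[0,0,0],0.1],[[0,0,0],[0,0,0],0.1]]'
python3 -m creep '[[[0,0,0],[0,0,0],0.1],[[0,0,0],[0,0,0],0.1],[[0,0,0],[0,0,0],0.1],[[0,0,0],[0,0,0],0.1],[[0,0,0],[0,0,0],0.1],[[0,0,0],[0,0,0],0.1],[[0,0,0],[0,0,0],0.1],[[0,0,0],[0,0,0],0.1]]'
python3 - <<'E'
from h import *
p=arm.read_camera('scene');cv2.imwrite('pics/s3.png',cv2.resize(p['frame'][110:310,100:340],None,fx=3,fy=3))
E
```

```text
clock: 9.6
tcp_pos: [0.6006, -0.1413, 0.0661]
ee_rot: [3.141, -0.002, 2.8]
ft_force: [0.0, -0.1, -0.2]
gripper_width: 0.099
grasp_force: 0.0
clock: 10.4
tcp_pos: [0.6013, -0.1418, 0.0674]
ee_rot: [3.142, -0.0, 2.8]
ft_force: [-0.1, -0.8, -0.1]
gripper_width: 0.101
grasp_force: 0.0
clock: 11.2
tcp_pos: [0.6013, -0.1418, 0.0674]
ee_rot: [-3.142, 0.0, 2.8]
ft_force: [-0.2, 0.4, -0.6]
gripper_width: 0.099
grasp_force: 0.0
clock: 12.0
tcp_pos: [0.6013, -0.1418, 0.0674]
ee_rot: [3.142, -0.0, 2.8]
ft_force: [0.2, -0.4, 0.5]
gripper_width: 0.101
grasp_force: 0.0
```

View pics/s3.png

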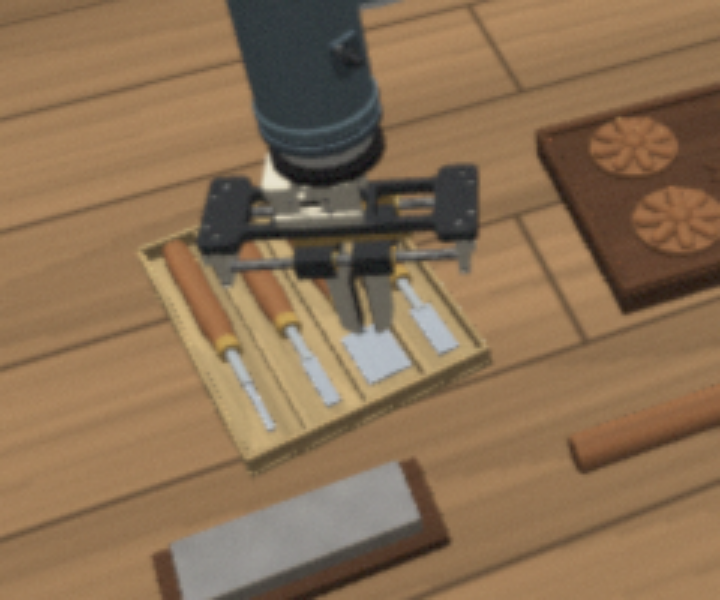

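The crop shows the fingertips (368,330) hovering over the wide blade (376,352), with nothing moved.

```bash
python3 -c "from plant import arm; print(arm.close_job())"
```

```text
the job is handed in; nothing more can be done
None
```

I pointed at the plain rosette, then at the wide chisel's blade, holding over 2 s at each and touching nothing that I could see; I handed the job in at about 12 s, still over the blade, but the hand-in returned no verdict.

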